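# Find the loose forming stake and set it aside for repair

## Task

One of the four steel forming stakes in the holder has worked loose; they all look firm, so push their shanks gently across the row, one after another, until you feel which one rocks in its slot, and lean that one clearly over for a moment. Do not force the tight ones, which hardly give. Draw the loose stake up out of the holder and stand it upright in the slot of the repair stand, shoulder flat on the top, leaving the other stakes and the things on the bench where they are.

Things in the scene. Friction and masses are not known exactly. Their poses are not given: they have to be found in the camera images.
- dome_grip (a point): steel forming stake, about 0.4 kg, with a round head with a domed top, 22 mm across, top 88 mm up. Point on the axis of its square 20 x 20 mm shank (8 to 77 mm up), 60 mm above the underside of its 32 x 32 x 8 mm square shoulder, which rests on the deck. Below, a flat tang 12 mm (x) by 24 mm (y) reaches 51 mm down. z up; x, y square to the shank, as the holder axes.
- flat_grip (a point): steel forming stake, about 0.4 kg, with a round flat-topped head 22 mm across, top 88 mm up. Point on the axis of its square 20 x 20 mm shank (8 to 77 mm up), 60 mm above the underside of its 32 x 32 x 8 mm square shoulder, which rests on the deck. Below, a flat tang 12 mm (x) by 24 mm (y) reaches 51 mm down. z up; x, y square to the shank, as the holder axes.
- ridge_grip (a point): steel forming stake, about 0.4 kg, with an oblong ridged head 22 mm (x) by 34 mm (y), top 88 mm up. Point on the axis of its square 20 x 20 mm shank (8 to 77 mm up), 60 mm above the underside of its 32 x 32 x 8 mm square shoulder, which rests on the deck. Below, a flat tang 12 mm (x) by 24 mm (y) reaches 51 mm down. z up; x, y square to the shank, as the holder axes.
- ball_grip (a point): steel forming stake, about 0.4 kg, with a ball head 22 mm across, top 88 mm up. Point on the axis of its square 20 x 20 mm shank (8 to 77 mm up), 60 mm above the underside of its 32 x 32 x 8 mm square shoulder, which rests on the deck. Below, a flat tang 12 mm (x) by 24 mm (y) reaches 51 mm down. z up; x, y square to the shank, as the holder axes.
- holder: stake holder fixed to the bench: dark wooden box with a steel deck, 90 mm (x) by 270 mm (y), top 60 mm high; origin under its centre on the bench. The four stakes stand upright in slots in a row along its y, at -90, -30, 30 and 90 mm, in any order; any of them may be the loose one.
- holder_deck (a point): centre of the deck top. Three tangs are locked below: pushed along the holder x at the shank they give about 2 mm, then resist firmly; over 15 N strains them; they cannot be drawn out. The loose one, pushed so with 1 to 3 N, rocks on its shoulder about 0.25 rad either way (10 mm or more, 40 mm above the deck), falls back upright when let go, and lifts straight out.
- stand: repair stand fixed to the bench: pale wooden box 90 x 90 mm, 60 mm high, with one empty through slot in the middle of its top, 20 mm (x) by 30 mm (y), open to the bench below; origin under its centre on the bench.
- tin: bystander: low round aluminium tin, 48 mm across, 45 mm high; origin under its centre
- file: bystander: flat file with a round wooden handle lying on the bench, 250 mm long along its y, 22 mm thick; origin under its middle
- collar: bystander: brass ring 44 mm across, 20 mm high, lying flat; origin under its centre
- punch_block: bystander: dark wooden block 50 x 60 x 35 mm; origin under its centre
- bowl: bystander: copper bowl 130 mm across, 50 mm high; origin under its centre
- hammer: bystander: hammer with a wooden handle lying on the bench; origin at its underside
- brush: bystander: bench brush lying on the bench; origin at its underside
Not all that is in view belongs to the job. Leave any red look-alike of the part that bears flat_grip alone. Leave any blue look-alike of the part that bears ridge_grip alone.

How it is judged (in metres and radians):
On the way, in this order (a step that is already met when the one before it is completed fails the run):
1. the loose stake is rocked over in its slot (leaning more than 0.12 rad, still standing in the holder) (((angle between dome_grip's own z axis and vertical above 0.12 rad and distance of dome_grip from where it was at the start of the episode below 0.03 m and z of dome_grip in the frame of holder below 0.13 m) or (angle between flat_grip's own z axis and vertical above 0.12 rad and distance of flat_grip from where it was at the start of the episode below 0.03 m and z of flat_grip in the frame of holder below 0.13 m) or (angle between ridge_grip's own z axis and vertical above 0.12 rad and distance of ridge_grip from where it was at the start of the episode below 0.03 m and z of ridge_grip in the frame of holder below 0.13 m) or (angle between ball_grip's own z axis and vertical above 0.12 rad and distance of ball_grip from where it was at the start of the episode below 0.03 m and z of ball_grip in the frame of holder below 0.13 m))), for 0.1 s.
2. it is drawn up out of the holder (shoulder more than 50 mm above the deck) (z of any of dome_grip, flat_grip, ridge_grip, ball_grip in the frame of holder above 0.17 m), for 0.1 s.
At the end, for the whole second after the job is handed in: One stake, the loose one, stands in the slot of the repair stand: within 10 mm of its centre, shoulder down on the top within 4 mm, upright within 0.06 rad; the three others stand in the holder within 8 mm of their starts and upright within 0.06 rad ((((horizontal distance between dome_grip and stand below 0.01 m and z of dome_grip in the frame of stand between 0.116 and 0.124 m and angle between dome_grip's own z axis and vertical below 0.06 rad) and (distance of flat_grip from where it was at the start of the episode below 0.008 m and angle between flat_grip's own z axis and vertical below 0.06 rad) and (distance of ridge_grip from where it was at the start of the episode below 0.008 m and angle between ridge_grip's own z axis and vertical below 0.06 rad) and (distance of ball_grip from where it was at the start of the episode below 0.008 m and angle between ball_grip's own z axis and vertical below 0.06 rad)) or ((horizontal distance between flat_grip and stand below 0.01 m and z of flat_grip in the frame of stand between 0.116 and 0.124 m and angle between flat_grip's own z axis and vertical below 0.06 rad) and (distance of dome_grip from where it was at the start of the episode below 0.008 m and angle between dome_grip's own z axis and vertical below 0.06 rad) and (distance of ridge_grip from where it was at the start of the episode below 0.008 m and angle between ridge_grip's own z axis and vertical below 0.06 rad) and (distance of ball_grip from where it was at the start of the episode below 0.008 m and angle between ball_grip's own z axis and vertical below 0.06 rad)) or ((horizontal distance between ridge_grip and stand below 0.01 m and z of ridge_grip in the frame of stand between 0.116 and 0.124 m and angle between ridge_grip's own z axis and vertical below 0.06 rad) and (distance of dome_grip from where it was at the start of the episode below 0.008 m and angle between dome_grip's own z axis and vertical below 0.06 rad) and (distance of flat_grip from where it was at the start of the episode below 0.008 m and angle between flat_grip's own z axis and vertical below 0.06 rad) and (distance of ball_grip from where it was at the start of the episode below 0.008 m and angle between ball_grip's own z axis and vertical below 0.06 rad)) or ((horizontal distance between ball_grip and stand below 0.01 m and z of ball_grip in the frame of stand between 0.116 and 0.124 m and angle between ball_grip's own z axis and vertical below 0.06 rad) and (distance of dome_grip from where it was at the start of the episode below 0.008 m and angle between dome_grip's own z axis and vertical below 0.06 rad) and (distance of flat_grip from where it was at the start of the episode below 0.008 m and angle between flat_grip's own z axis and vertical below 0.06 rad) and (distance of ridge_grip from where it was at the start of the episode below 0.008 m and angle between ridge_grip's own z axis and vertical below 0.06 rad)))); the robot touches nothing.
It fails at once if a stake is forced against the holder (over 50 N at the deck, from a push of some 20 N at the shank) (contact force between any of stake_dome, stake_flat, stake_ridge, stake_ball and holder above 50 N).
It fails at once if a thing on the bench is shoved about (over 30 mm) (distance of any of tin, file, collar, punch_block, bowl, hammer, brush from where it was at the start of the episode above 0.03 m).
It also fails if it takes over 72 s, if anything falls off the work surface, if the arm or the gripper's body presses on something with over 40 N, if the wrist force passes 120 N, or if a joint passes its speed limit or range.

## Robot

A 6-joint arm with a two-finger parallel gripper is mounted at the origin on the work surface. World frame = base frame: x ahead of the robot, y to its left, z up, the work surface at z = 0. Lengths are in m, angles in degrees, forces in N, time in s.
With the tool pointing down it reaches from about 0.25 to 0.775 m from the base axis. Payload 8.9 kg.
Tool frame: the origin (TCP) lies midway between the tips of the shut fingers; the grasp point (between the pads) lies 19 mm behind it (r.tcp_to_grasp is the distance from the TCP to the grasp point, in m); x points along the fingers, y is the direction in which the jaws open and shut, and the axes are right-handed (so a half turn about x gives the same grasp; the last joint's range is limited). The gripper opens to 85 mm and grips with 20 to 120 N. Pads are 22 mm wide; open, the fingers measure 114 mm over their backs; the gripper's body (76 mm by 85 mm) begins 54 mm behind the grasp point. The pads swing forward as they close: fully open they stand 13 mm farther back than shut.
Start: joints at [-74.903, 16.656, -8.789, 64.555, 0, 82.019], TCP at [0.206, -0.483, 0.231] pointing down, gripper open.
Joint ranges: [-144.48, 144.48], [-52.06, 99.96], [-74.48, 78.29], [-112.23, 115.85], [-86.99, 84.42], [-180, 180]. Speed limits (degrees/s): [127.2, 127.2, 159.86, 180, 180, 180].

## Interface

Orientations are given as [roll, pitch, yaw] about the fixed x, y, z axes, in that order (R = Rz(yaw) Ry(pitch) Rx(roll)).
In Python, from bench import r gives the robot as it stands. Calls block until the motion is done:
- r.move_ptp(position, orientation): joint-space move of the TCP to a pose.
- r.move_linear(position, orientation=None, max_speed=0.15, until_force=None): straight line of the TCP; orientation=None keeps the orientation; max_speed is the mean speed in m/s. With until_force (N) it stops when the force on the tool has changed by that much, and returns True; else False.
- r.move_joints(angles): joint-space move.
- r.command_gripper(opening, strength=None): finger opening in m; strength is the grip in N (None keeps the last); returns when the fingers have stopped.
- r.pause(seconds).
- r.ik(position, orientation): joint angles nearest the present ones, or None.
- r.state(): the state.
- r.camera(name): name is "scene" or "top" or "wrist"; returns the picture (400x640x3 uint8, blue, green, red); there is no depth.
- r.camera_params(name): a dict with "K" (3x3 intrinsics, pixels), "R" (3x3) and "t" (3): a world point X has camera coordinates R X + t. Camera axes: x right, y down, z forward; pixel columns grow to the right and rows downward; lengths in m; the calibration is good to about 2 mm. A picture is of the moment at which its call begins: read the wrist's pose just before it. camera_params takes no time and is no camera call; for the wrist camera it gives the pose at the moment of the call.
A pose or a line that the arm cannot do raises r.IKError and nothing moves.
- r.job_done(): hands the job in, once; it reports no verdict.
The state is a dict: "clock": time; "qpos": joint angles; "dq": joint speeds; "tau": joint torques, N m; "position": TCP position; "tcp_rot": TCP orientation; "contact_force": force on the tool from outside, world axes, zero at the start; "wrist_torque": the same for the moment, N m; "grip_width": finger opening in m.
Only numpy, scipy, OpenCV 4.12 (cv2) and the standard library are available. Lean on these libraries where they do the work, as an engineer would, in place of code of your own. Each camera call takes 0.05 s, during which the arm holds its last target.

## Working session

There is one attempt and no reset: what is moved stays moved. The work goes in short steps, each a Python script; the robot and the scene stay as the last script left them, time stands still between calls to the robot, and variables do not carry over. Pictures are saved under pics/ and viewed, and the job is handed in when it is done.

```bash
ls; mkdir -p pics
python3 - <<'E'
from bench import r
import cv2
for n in ("scene","top","wrist"):
    p=r.camera_params(n); cv2.imwrite(f"pics/a_{n}.png",r.camera(n))
    print(n,p["K"].tolist(),p["R"].round(4).tolist(),p["t"].round(4).tolist())
print(r.state())
E
```

```text
pics
scene [[390.5489745432281, 0.0, 316.17905109527857], [0.0, 390.5489745432281, 196.09968215983005], [0.0, 0.0, 1.0]] [[-0.6932, 0.7206, 0.0162], [0.5699, 0.5616, -0.5998], [-0.4414, -0.4066, -0.7999]] [0.4762, -0.2323, 1.1956]
top [[503.3226390476215, 0.0, 318.31630052327984], [0.0, 503.3226390476215, 195.13885688109804], [0.0, 0.0, 1.0]] [[0.031, -0.9995, -0.0019], [-0.9771, -0.0299, -0.2107], [0.2106, 0.0084, -0.9775]] [-0.0996, 0.6156, 1.2894]
wrist [[339.3712730028584, 0.0, 316.64408707761663], [0.0, 339.3712730028584, 191.18074409219705], [0.0, 0.0, 1.0]] [[0.3907, -0.9205, -0.0014], [-0.8798, -0.3738, 0.2937], [-0.2709, -0.1135, -0.9559]] [-0.5238, -0.0369, 0.3805]
{'clock': 0.15, 'qpos': array([-7.49019809e+01,  1.66799253e+01, -8.81916318e+00,  6.45541335e+01,
        1.22486592e-04,  8.20196257e+01]), 'dq': array([ 0.01649247, -0.07627147,  0.01841335, -0.05376611, -0.11900498,
        0.05419826]), 'tau': array([ 2.66720977e-03, -5.37371063e+01,  3.31520033e+01,  1.15029459e-02,
       -1.97623176e-04,  1.04502732e-06]), 'position': array([ 0.20572561, -0.48267771,  0.23089148]), 'tcp_rot': array([-98.11223606,  89.94677782, 104.96615726]), 'contact_force': array([-0.74799634, -0.9110954 ,  0.19563036]), 'wrist_torque': array([ 0.0145944 , -0.03343273,  0.01207481]), 'grip_width': 0.08576726982011233}
```

View pics/a_top.png

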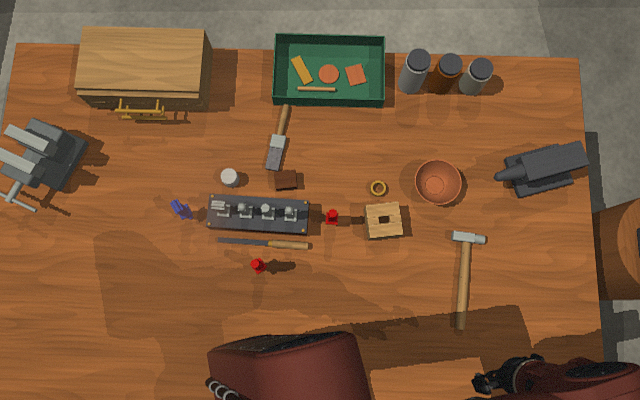

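View pics/a_scene.png

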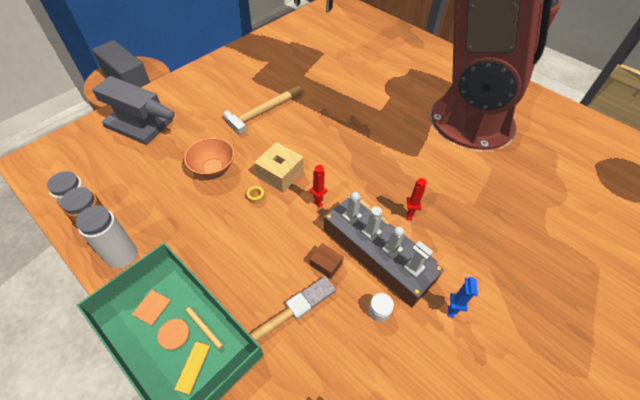

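View pics/a_wrist.png

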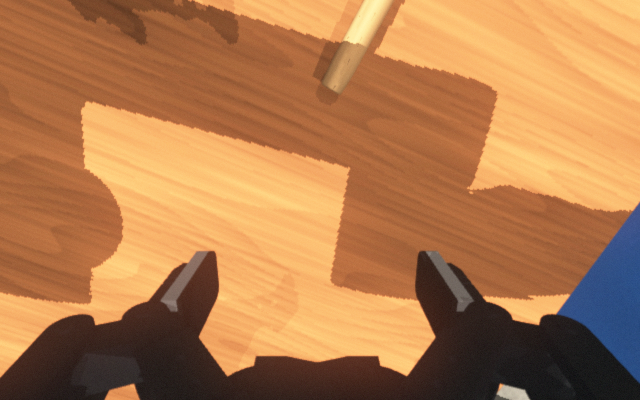

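The top view shows the holder around (258,213) with four stakes, the stand around (384,220), red look-alikes at (333,216) and (258,265), and a blue one at (181,209). Next I'll enlarge the region and measure it.

```bash
cat > h.py <<'E'
import numpy as np,cv2
from bench import r
def ray(cam,u,v,z,p=None):
    p=p or r.camera_params(cam)
    K,R,t=(np.array(p[k]) for k in("K","R","t"))
    c=-R.T@t; d=R.T@np.linalg.solve(K,[u,v,1.]); return c+d*(z-c[2])/d[2]
def proj(cam,X,p=None):
    p=p or r.camera_params(cam)
    q=np.array(p["K"])@(np.array(p["R"])@np.array(X)+np.array(p["t"])); return q[:2]/q[2]
E
python3 - <<'E'
import cv2
from h import *
a=cv2.imread("pics/a_top.png")
cv2.imwrite("pics/a_topz.png",cv2.resize(a[160:285,165:415],None,fx=3.2,fy=3.2,interpolation=cv2.INTER_CUBIC))
a=cv2.imread("pics/a_scene.png")
cv2.imwrite("pics/a_scenez.png",cv2.resize(a[130:330,240:490],None,fx=3,fy=3,interpolation=cv2.INTER_CUBIC))
for n,u,v,z in [("holder",258,213,.06),("stand",384,220,.06),("red1",333,216,.05),("red2",258,265,.05),("blue",181,209,.05)]: print(n,ray("top",u,v,z).round(3))
E
```

```text
holder [0.566 0.08  0.06 ]
stand [ 0.557 -0.258  0.06 ]
red1 [ 0.565 -0.122  0.05 ]
red2 [0.428 0.073 0.05 ]
blue [0.572 0.29  0.05 ]
```

View pics/a_topz.png

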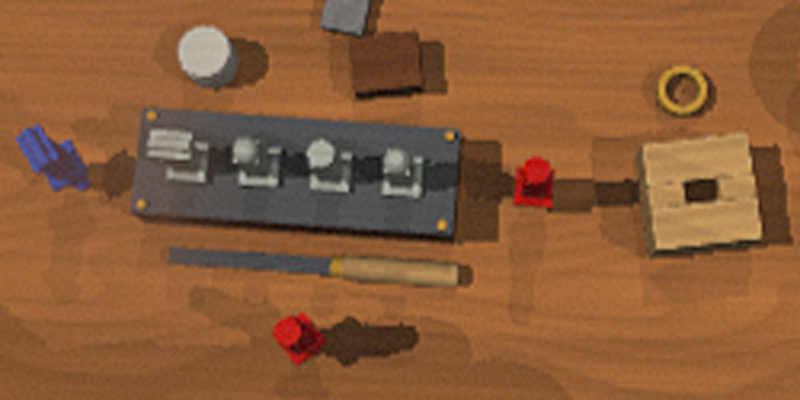

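View pics/a_scenez.png

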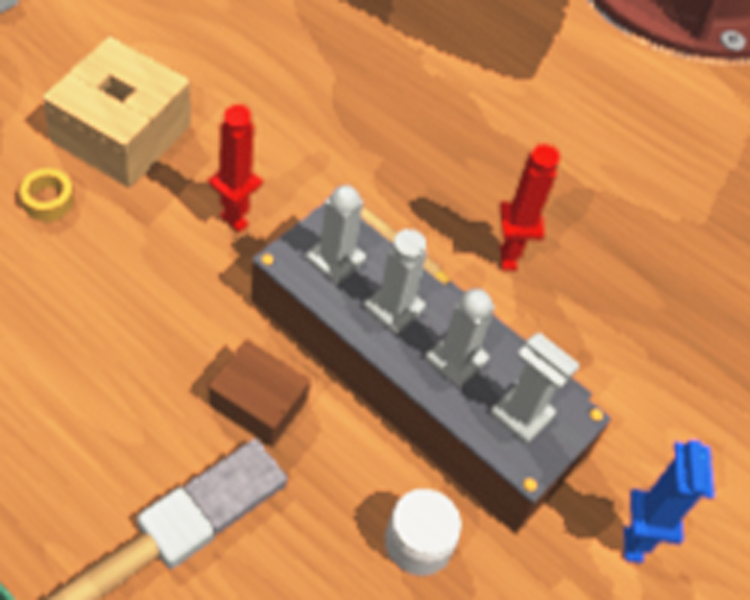

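Run:
```python
from h import *
f=lambda x,y:(165+x/3.2-.34,160+y/3.2-.34)
S=[ray("top",*f(*p),.062)[:2] for p in [(151,116),(450,136),(141,204),(442,225)]]
print(np.round(S,4)); c=np.mean(S,0); yv=(S[0]+S[2]-S[1]-S[3]); print("c",c, "dims",np.linalg.norm(S[0]-S[1]),np.linalg.norm(S[0]-S[2]),"yaw",np.degrees(np.arctan2(-yv[0],yv[1])))
C=[ray("top",*f(*p),.06)[:2] for p in [(640,147),(747,136),(760,238),(652,248)]]
print(np.round(C,4),"stand",np.mean(C,0),"slot",ray("top",*f(701,190),.06))
v=C[0]-C[1]; print(np.degrees(np.arctan2(-v[0],v[1])),np.linalg.norm(v))
p=r.camera_params("wrist"); cw=-p["R"].T@p["t"]; s=r.state(); d=cw-s["position"]
yw=np.radians(203); print("cam off in tool y,z,up",d@[-np.sin(yw),np.cos(yw),0],d@[np.cos(yw),np.sin(yw),0],d[2])
for q in (-95,85,88):
  for P in ([.566,.08,.3],[.557,-.258,.3]):
    print(q,P,r.ik(P,[0,90,q]))
```

```text
[[ 0.6082  0.2067]
 [ 0.5987 -0.046 ]
 [ 0.5331  0.2094]
 [ 0.5232 -0.0422]]
c [0.56579777 0.08196262] dims 0.25291982757647913 0.07519342886772983 yaw -2.201729447255521
[[ 0.5946 -0.206 ]
 [ 0.6068 -0.2959]
 [ 0.5207 -0.3065]
 [ 0.5096 -0.217 ]] stand [ 0.55792219 -0.25635467] slot [ 0.55956743 -0.25739955  0.06      ]
7.722594492660294 0.09074283085273983
cam off in tool y,z,up -0.0003557787161802925 -0.07566127896521138 0.14297084819217037
-95 [0.566, 0.08, 0.3] [ 0.71811072 20.46271528  6.9179226  76.45520732  0.         95.71811072]
-95 [0.557, -0.258, 0.3] [-31.67382463  25.53146235  14.57890809  79.04744573   0.
  63.32617537]
85 [0.566, 0.08, 0.3] [  0.71811072  20.46271528   6.9179226   76.45520732   0.
 -84.28188928]
85 [0.557, -0.258, 0.3] [ -31.67382463   25.53146235   14.57890809   79.04744573    0.
 -116.67382463]
88 [0.566, 0.08, 0.3] [  0.71811072  20.46271528   6.9179226   76.45520732   0.
 -87.28188928]
88 [0.557, -0.258, 0.3] [ -31.67382463   25.53146235   14.57890809   79.04744573    0.
 -119.67382463]
```

Run:
```python
from h import *
import pickle
def shot(n):
    p=r.camera_params("wrist"); im=r.camera("wrist"); cv2.imwrite(f"pics/{n}.png",im); pickle.dump(p,open(f"pics/{n}.pkl","wb"))
r.move_ptp([.562,-.19,.3],[0,90,-82.3]); shot("w_stand")
r.move_ptp([.566,.17,.34],[0,90,-92.2]); shot("w_hold")
print(r.state()["clock"],r.state()["contact_force"],r.state()["position"])
```

```text
3.3167 [-0.67490916 -0.28729318  0.05790438] [0.56634243 0.16877017 0.339795  ]
```

View pics/w_stand.png

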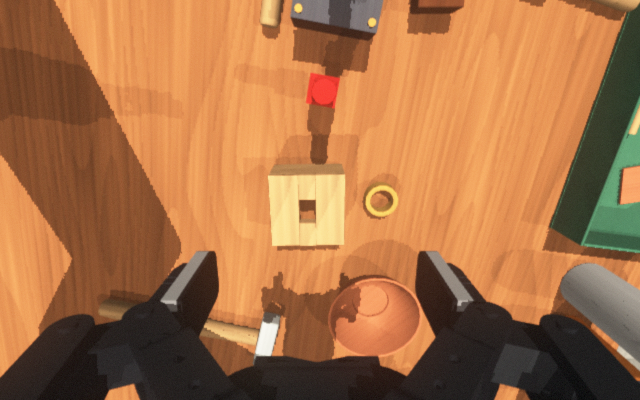

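View pics/w_hold.png

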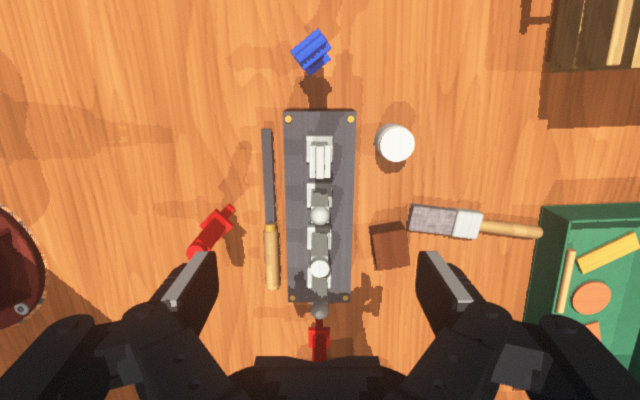

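Wrist views: the stand's slot is at (308,211), and the holder's screws are near (288,119), (351,119), (292,298) and (346,298). I'll measure both precisely with masks.

Run:
```python
from h import *
import pickle
p=pickle.load(open("pics/w_stand.pkl","rb")); a=cv2.imread("pics/w_stand.png"); hs=cv2.cvtColor(a,cv2.COLOR_BGR2HSV)
roi=hs[150:260,255:360]
print("pale",hs[230,285],"slot",hs[211,308],"wood",hs[210,240],"front",hs[169,300])
m=((hs[...,2]>215)&(hs[...,1]<140)).astype(np.uint8)*255; m[:150]=0;m[260:]=0;m[:,:255]=0;m[:,360:]=0
m=cv2.morphologyEx(m,cv2.MORPH_OPEN,np.ones((3,3)))
cs,h=cv2.findContours(m,cv2.RETR_CCOMP,cv2.CHAIN_APPROX_NONE)
for c,hh in zip(cs,h[0]):
    A=cv2.contourArea(c)
    if A<60: continue
    W=np.array([ray("",*q,.06,p)[:2] for q in c[:,0,:].astype(float)],np.float32)
    print("contour",A,hh[3],cv2.minAreaRect(c),"world",cv2.minAreaRect(W*1000))
p=pickle.load(open("pics/w_hold.pkl","rb")); a=cv2.imread("pics/w_hold.png"); hs=cv2.cvtColor(a,cv2.COLOR_BGR2HSV)
S=[]
for u,v in [(288,119),(351,119),(292,298),(346,298)]:
    w=hs[v-7:v+8,u-7:u+8]; k=(w[...,0]>12)&(w[...,0]<35)&(w[...,1]>120)&(w[...,2]>110)
    n,l,st,ce=cv2.connectedComponentsWithStats(k.astype(np.uint8)); i=1+np.argmax(st[1:,4]); q=ce[i]+[u-7,v-7]
    X=ray("",*q,.062,p); S.append(X[:2]); print(q.round(1),st[i,4],X.round(4))
S=np.array(S); yv=S[0]+S[1]-S[2]-S[3]; yaw=np.arctan2(-yv[0],yv[1]); c=S.mean(0)
print("centre",c,"yaw",np.degrees(yaw),"dims",np.linalg.norm(yv)/2)
yh=np.array([-np.sin(yaw),np.cos(yaw)])
pt=r.camera_params("top")
for k in(-90,-30,30,90):
    g=c+yh*k/1000; print(k,g.round(4),"head px wrist",proj("",[*g,.146],p).round(1),"top",proj("",[*g,.146],pt).round(1))
cv2.imwrite("pics/w_holdz.png",cv2.resize(a[100:350,240:400],None,fx=2.4,fy=2.4))
cv2.imwrite("pics/w_standz.png",cv2.resize(a*0+cv2.imread("pics/w_stand.png"),None,fx=1,fy=1)[140:270,240:380].repeat(4,0).repeat(4,1))
```

```text
pale [ 22  97 253] slot [ 12 162 197] wood [ 15 155 243] front [ 15 139 174]
contour 5140.5 -1 ((306.0, 209.5), (71.0, 76.0), 90.0) world ((558.918701171875, -258.71014404296875), (89.73165893554688, 90.59339141845703), 8.626707077026367)
contour 430.0 0 ((307.0, 211.0), (24.0, 18.0), 90.0) world ((559.0969848632812, -259.033447265625), (21.853139877319336, 30.742502212524414), 7.480661392211914)
[287.9 118.8] 40 [0.5332 0.2087 0.062 ]
[350.2 118.8] 37 [0.609  0.2057 0.062 ]
[287.1 300.4] 44 [ 0.5152 -0.0475  0.062 ]
[345.  297.4] 25 [ 0.5985 -0.0459  0.062 ]
centre [0.56398621 0.08025388] yaw -3.214445856773188 dims 0.25431444942046716
-90 [ 0.5589 -0.0096] head px wrist [316.3 314.4] top [289.3 210.7]
-30 [0.5623 0.0503] head px wrist [317.1 268.9] top [265.6 208.6]
30 [0.5657 0.1102] head px wrist [318.  218.8] top [241.9 206.6]
90 [0.569  0.1701] head px wrist [319.  163.6] top [218.2 204.6]
```

View pics/w_standz.png

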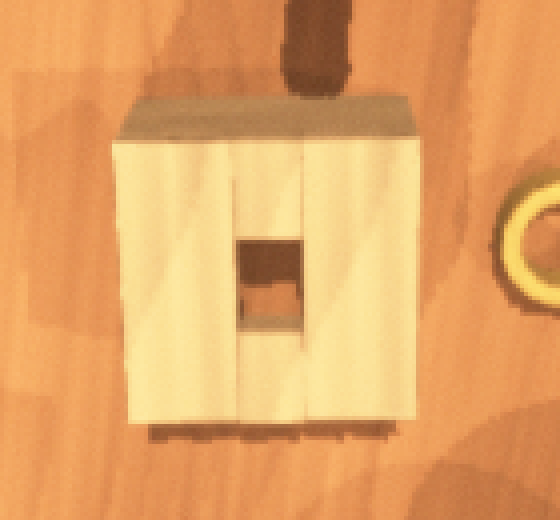

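Third screw in the wrist view was a false hit (the file handle). The diagonal of the two good ones gives a holder centre of (0.566,0.0815) and yaw of about -2.3°, agreeing with the top view. For the stand, both views agree within 3 mm: (0.559,-0.2585), yaw 7.7°. Next I'll probe the stakes.

```bash
cat >> h.py <<'E'
HC=np.array([.5658,.0817]); HY=np.radians(-2.3); xh=np.array([np.cos(HY),np.sin(HY)]); yh=np.array([-np.sin(HY),np.cos(HY)])
OR=[0,90,-92.3]
def P(k,d,z): return [*(HC+yh*k/1000+xh*d),z]
E
python3 - <<'E'
from h import *
r.command_gripper(.046)
k=90
r.move_ptp(P(k,0,.175),OR)
r.move_linear(P(k,0,.09),max_speed=.1,until_force=6)
s=r.state(); print(s["position"],s["contact_force"],s["grip_width"])
cv2.imwrite("pics/p90.png",r.camera("wrist"))
r.pause(.2); f0=r.state()["contact_force"]
hit=r.move_linear(P(k,.021,.09),max_speed=.02,until_force=4)
s=r.state(); print(hit,(s["position"][:2]-HC-yh*.09)@xh,s["contact_force"]-f0,s["clock"])
if hit: r.move_linear(P(k,0,.09),max_speed=.05)
E
```

```text
[0.56997369 0.17173246 0.09073129] [-0.15844427 -0.44844361  0.74165935] 0.04583679503915867
True 0.013791834198940875 [-0.48115818  0.76794901 -0.45439883] 6.4667
```

View pics/p90.png

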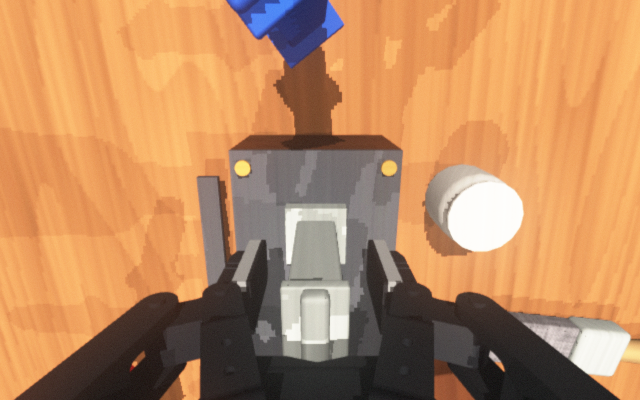

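The stake stands between the pads. The stop came at first touch, so it's ambiguous. I'll step in by 1.5 mm and read the steady force.

```bash
cat >> h.py <<'E'
def probe(k,d0=.0115,dmax=.0215,step=.0015,lim=6,z=.09):
    r.move_linear(P(k,d0,z),max_speed=.04,until_force=6); r.pause(.15); f0=r.state()["contact_force"]; d=d0
    while d<dmax:
        d+=step; h=r.move_linear(P(k,d,z),max_speed=.02,until_force=9); r.pause(.1); s=r.state()
        f=(s["contact_force"]-f0)[:2]@xh; a=(s["position"][:2]-HC-yh*k/1000)@xh
        print(k,round(d*1e3,1),"act",round(a*1e3,2),"f",round(f,2),h,round(s["clock"],1))
        if abs(f)>lim or h: return True
    return False
E
python3 - <<'E'
from h import *
if probe(90): r.move_linear(P(90,0,.09),max_speed=.05)
E
```

```text
90 13.0 act 12.82 f -0.51 False 7.8
90 14.5 act 14.39 f -0.09 False 8.2
90 16.0 act 14.98 f -5.0 False 8.5
90 17.5 act 15.17 f -9.57 False 8.9
```

The +90 mm stake (ridge) is tight: 9.6 N after about 2 mm. On to the next ones.

Run:
```python
from h import *
for k in (30,-30,-90):
    z=r.state()["position"]
    r.move_linear([z[0],z[1],.165],max_speed=.15)
    r.move_linear(P(k,0,.165),max_speed=.15)
    r.move_linear(P(k,0,.09),max_speed=.12,until_force=8)
    if probe(k,d0=.013): r.move_linear(P(k,0,.09),max_speed=.06)
    else: print("LOOSE",k); break
cv2.imwrite("pics/probe.png",r.camera("wrist"));cv2.imwrite("pics/probe_s.png",r.camera("scene")[130:330,240:490].repeat(3,0).repeat(3,1))
print(r.state()["clock"])
```

```text
30 14.5 act 14.03 f -4.84 False 12.3
30 16.0 act 14.99 f -7.14 False 12.7
-30 14.5 act 14.06 f -3.01 False 16.0
-30 16.0 act 15.01 f -5.61 False 16.4
-30 17.5 act 15.19 f -9.73 False 16.7
-90 14.5 act 14.1 f -2.88 False 20.1
-90 16.0 act 15.8 f -4.69 False 20.5
-90 17.5 act 17.46 f -2.44 False 20.8
-90 19.0 act 18.99 f -3.87 False 21.2
-90 20.5 act 19.78 f -6.95 False 21.5
22.125
```

View pics/probe.png

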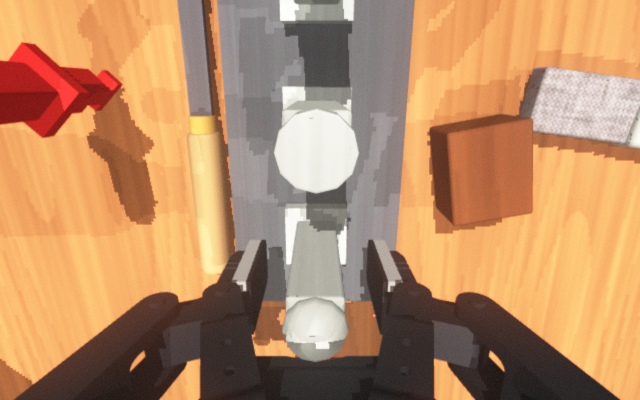

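View pics/probe_s.png

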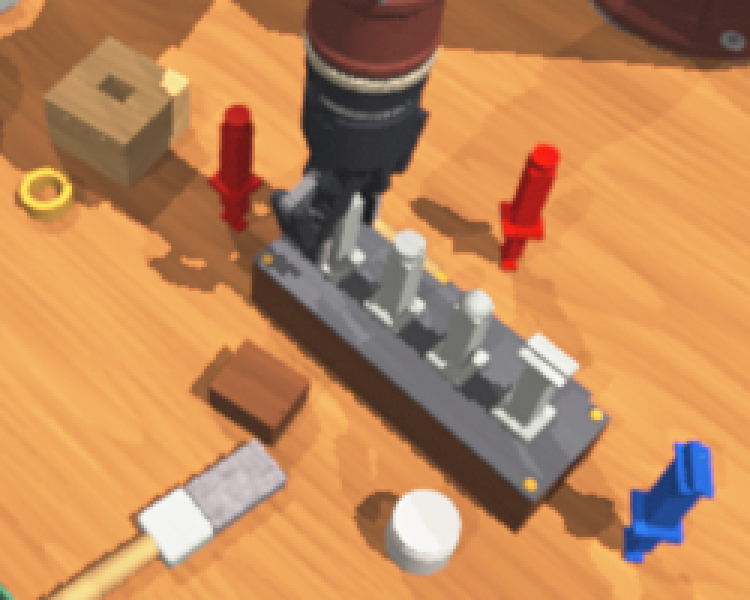

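The -90 mm stake gave about 6 mm further at 2–5 N at fingertip height, while the others stopped firmly at 15 mm, so this is the loose one. I'll lean it again and check by camera before lifting.

Run:
```python
from h import *
k=-90
h=r.move_linear(P(k,.0195,.09),max_speed=.03,until_force=12); r.pause(.3)
s=r.state(); print(h,(s["position"][:2]-HC-yh*k/1000)@xh,s["contact_force"],s["clock"])
cv2.imwrite("pics/lean.png",r.camera("wrist"));cv2.imwrite("pics/lean_s.png",r.camera("scene")[150:270,330:430].repeat(5,0).repeat(5,1))
```

```text
False 0.019263943168835247 [-4.90901764  0.16890475  4.00428705] 23.225
```

View pics/lean.png

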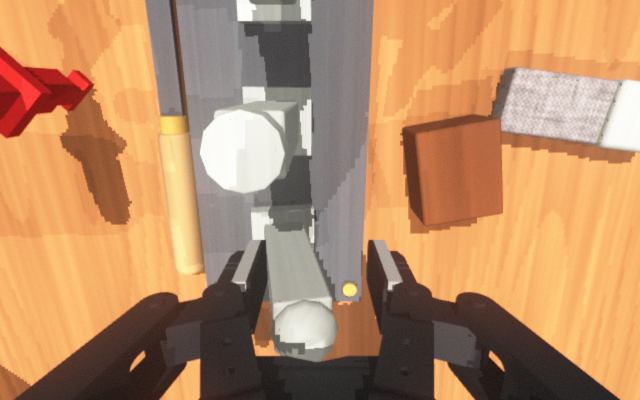

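View pics/lean_s.png

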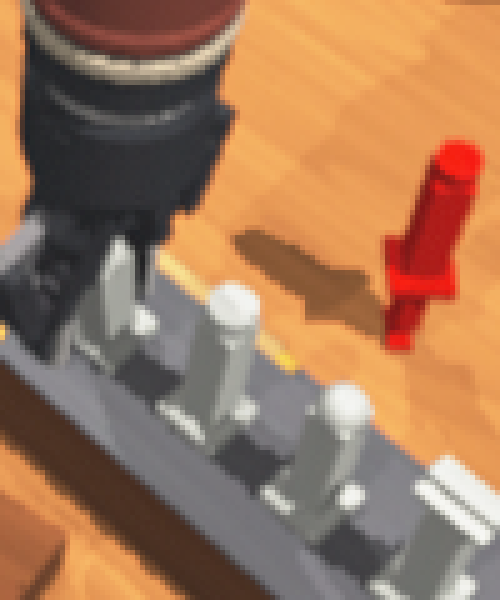

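Run:
```python
from h import *
p=r.camera_params("wrist")
q=ray("",306,327,.137,p); print((q[:2]-HC+yh*.09)@xh,(q[:2]-HC+yh*.09)@yh)
q=ray("",243,151,.148,p); print((q[:2]-HC+yh*.03)@xh,(q[:2]-HC+yh*.03)@yh)
```

```text
0.016066379928616044 -0.0017369150042321909
0.0011452788717591035 0.0002458146958267462
```

The head has moved about 15 mm, so the lean is roughly 0.2 rad, with the neighbour unmoved. Now grasp and lift.

Run:
```python
from h import *
k=-90
r.move_linear(P(k,0,.09),max_speed=.04); r.pause(.2)
r.move_linear(P(k,0.0003,.10),max_speed=.05)
r.command_gripper(0.0,60); s=r.state(); print(s["grip_width"],s["contact_force"],s["clock"])
r.pause(.2)
r.move_linear(P(k,0.0003,.13),max_speed=.04,until_force=15); s=r.state(); print(s["position"],s["contact_force"],s["grip_width"])
r.move_linear(P(k,0.0003,.30),max_speed=.12,until_force=15); r.pause(.2); s=r.state(); print(s["position"],s["contact_force"],s["grip_width"],s["clock"])
for n in("wrist","scene","top"): cv2.imwrite(f"pics/lift_{n}.png",r.camera(n))
```

```text
0.01943701048515514 [-0.96800009 -0.39796244  2.85430229] 24.8583
[ 0.56230437 -0.00821016  0.129804  ] [ 0.64110421  1.08672691 -4.74854792] 0.019317000628085314
[ 0.56231924 -0.00821635  0.2995965 ] [-0.3357151  -0.89322147 -4.09401701] 0.019381517667918974 27.725
```

View pics/lift_wrist.png

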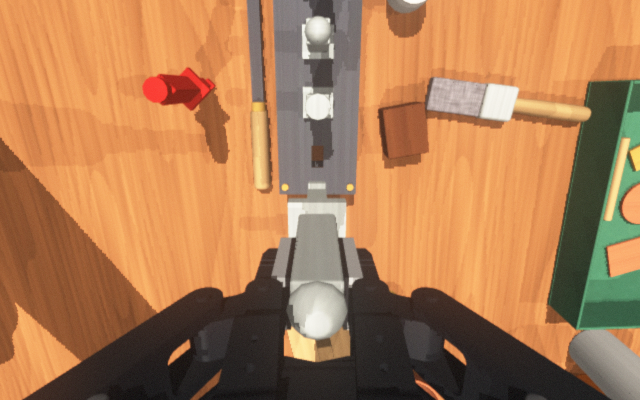

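View pics/lift_scene.png

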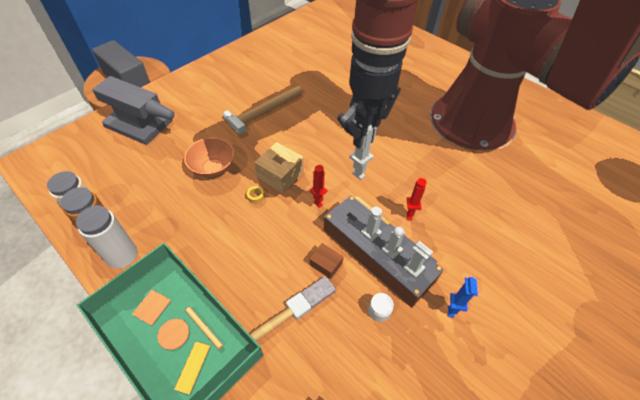

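Run:
```python
from h import *
p=r.camera_params("wrist"); s=r.state()["position"]
for n,u,v,z in [("shoulder L",288,203,.2676),("shoulder R",346,203,.2676),("head",317,307,.3396),("slot",317.5,155,.06)]:
    q=ray("",u,v,z,p)[:2]-s[:2]; print(n,(q@xh).round(4),(q@yh).round(4))
```

```text
shoulder L -0.0154 0.0151
shoulder R 0.0163 0.0151
head 0.0005 0.0009
slot 0.0008 0.0012
```

Stake sits centred and straight in the hand. Next I carry it to the stand.

Run:
```python
from h import *
r.move_linear([.559,-.2585,.30],[0,90,-82.3],max_speed=.15)
r.move_linear([.559,-.2585,.165],max_speed=.1); r.pause(.2)
s=r.state(); print(s["position"],s["contact_force"],s["clock"])
for n in("wrist","scene","top"): cv2.imwrite(f"pics/ov_{n}.png",r.camera(n))
cv2.imwrite("pics/ov_sz.png",r.camera("scene")[110:230,220:360].repeat(5,0).repeat(5,1))
```

```text
[ 0.55918188 -0.25861795  0.16537161] [ 0.28363184 -0.20194828 -4.44259794] 31.3917
```

View pics/ov_wrist.png

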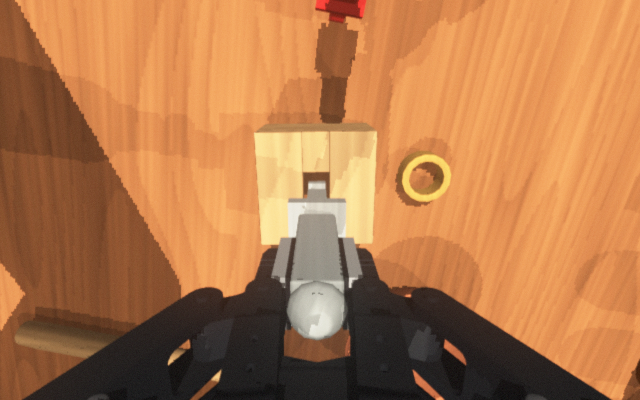

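View pics/ov_sz.png

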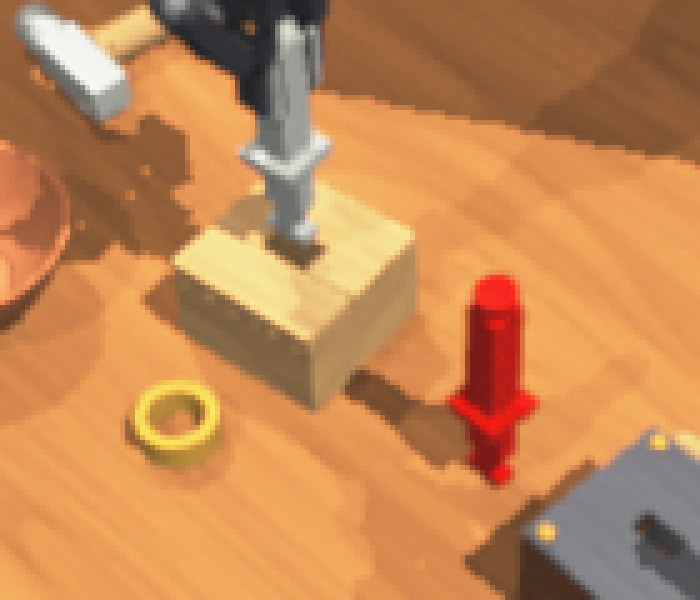

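Run:
```python
from h import *
p=r.camera_params("wrist"); s=r.state()["position"]
a=np.radians(7.7);X=np.array([np.cos(a),np.sin(a)]);Y=np.array([-np.sin(a),np.cos(a)])
for u,v in((303,172),(330,172)):
    q=ray("",u,v,.06,p)[:2]-s[:2]; print((q@X).round(4),(q@Y).round(4))
hit=r.move_linear([.559,-.2585,.140],max_speed=.03,until_force=6)
s=r.state(); print(hit,s["position"],s["contact_force"],s["clock"])
```

```text
-0.0098 0.0144
0.0105 0.0144
False [ 0.55913299 -0.25860978  0.14020845] [-0.31575701  0.62461469 -3.76725122] 32.575
```

The tang has entered the slot freely. I'll lower it to seat.

Run:
```python
from h import *
hit=r.move_linear([.559,-.2585,.106],max_speed=.05,until_force=6)
s=r.state(); print(hit,s["position"],s["contact_force"],s["clock"])
if not hit:
    hit=r.move_linear([.559,-.2585,.097],max_speed=.012,until_force=4); s=r.state(); print(hit,s["position"],s["contact_force"],s["clock"])
cv2.imwrite("pics/seat_w.png",r.camera("wrist"));cv2.imwrite("pics/seat_s.png",r.camera("scene")[110:230,220:360].repeat(5,0).repeat(5,1))
```

```text
False [ 0.55914438 -0.25856475  0.10616615] [-0.12623812  0.06468147 -3.59774925] 33.4083
True [ 0.55902138 -0.25850849  0.09999488] [-1.10128908 -0.36557483  4.7579139 ] 33.95
```

View pics/seat_s.png

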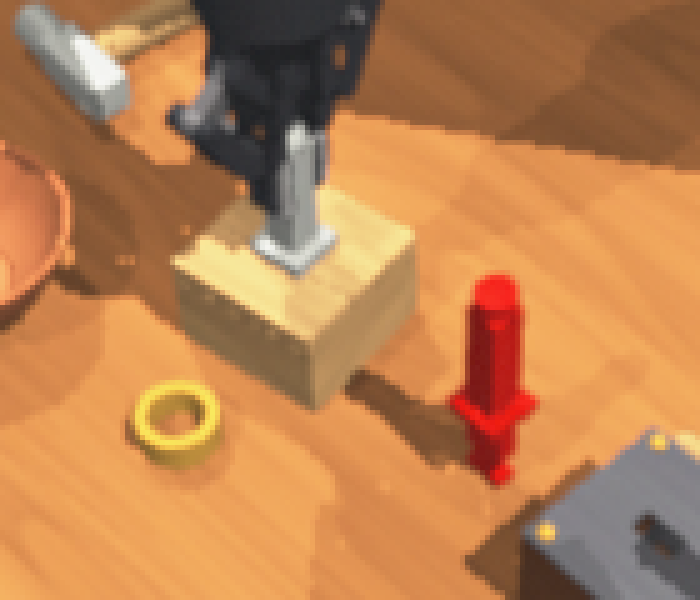

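Contact came at TCP z = 0.100, exactly the expected seating height. Release and retreat.

Run:
```python
from h import *
import pickle
r.command_gripper(.05); r.pause(.2)
s=r.state()["position"]
r.move_linear([s[0],s[1],.26],max_speed=.1)
r.move_linear([.562,-.19,.30],max_speed=.15); r.pause(.5)
pickle.dump(r.camera_params("wrist"),open("pics/fin.pkl","wb"));cv2.imwrite("pics/fin_w.png",r.camera("wrist"))
cv2.imwrite("pics/fin_s.png",r.camera("scene")[100:300,220:470].repeat(3,0).repeat(3,1))
s=r.state(); print(s["clock"],s["contact_force"])
```

```text
37.6833 [ 0.64243724 -0.01303745  0.35147741]
```

View pics/fin_w.png

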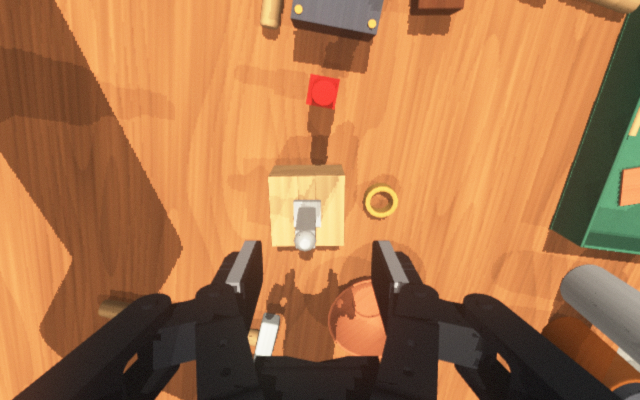

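View pics/fin_s.png

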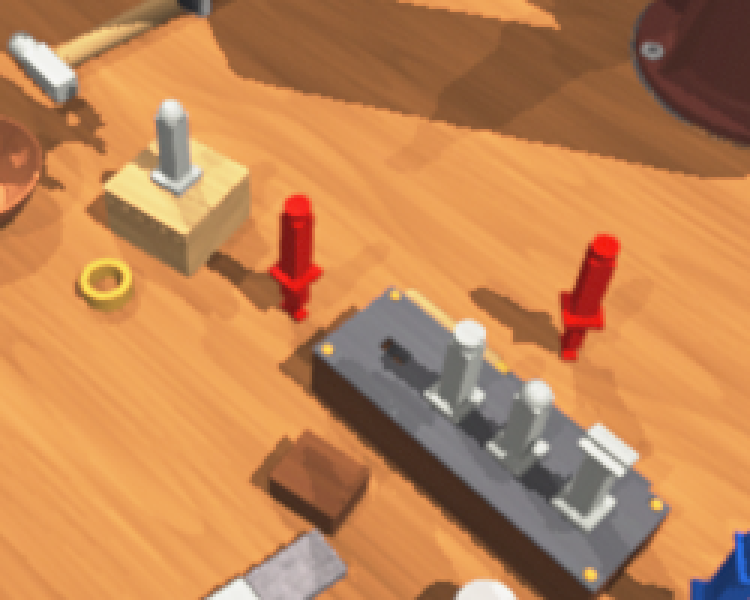

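Run:
```python
from h import *
import pickle
p=pickle.load(open("pics/fin.pkl","rb")); c=np.array([.559,-.2588])
print("pred head",proj("",[*c,.137],p),"shoulder far edge corners",[proj("",[*(c+np.array([x*np.cos(.134)-.016*np.sin(.134),x*np.sin(.134)+.016*np.cos(.134)])),.068],p).round(1) for x in(-.016,.016)])
a=cv2.imread("pics/a_scene.png").astype(int); b=r.camera("scene"); cv2.imwrite("pics/fin_sc.png",b)
t=cv2.imread("pics/a_top.png"); T=r.camera("top"); d=cv2.absdiff(t,T).max(2); cv2.imwrite("pics/fin_d.png",np.hstack([T[160:300,150:450],cv2.cvtColor(d,cv2.COLOR_GRAY2BGR)[160:300,150:450]]))
print("head mean at",ray("",305,241,.137,p))
```

```text
pred head [304.35505618 239.17788828] shoulder far edge corners [array([292.6, 201.3]), array([320.1, 201.3])]
head mean at [ 0.55987043 -0.26066667  0.137     ]
```

View pics/fin_d.png

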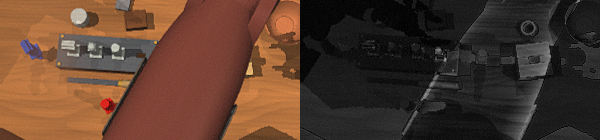

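```bash
python3 -c "
from bench import r
r.job_done(); print(r.state()['clock'])"
```

```text
the job is handed in; nothing more can be done
the job is handed in; nothing more can be done
```

The loose stake was the round-headed one at the -90 mm end of the holder. It now stands in the repair stand, and I handed the job in at about 38 s of the 72 s allowed.

- **Finding it:** I pushed all four shanks across the row. Three stopped firmly after about 2 mm, at 7–10 N. The -90 mm stake kept giving for several millimetres at 2–5 N and then met its end stop, reading at most 7 N.
- **Leaning it:** I held it over a second time; the camera put its head about 15 mm to one side, roughly 0.2 rad.
- **Moving it:** I drew it straight up, carried it over the red look-alike and lowered it into the stand's slot. The tang went in freely, and the shoulder met the top at the expected height (TCP 0.100 m).

**Last checks:**
- **Placement:** The head appears within 2 pixels (about 2 mm) of where it should be for an upright, centred stake.
- **Other things:** The other three stakes, the look-alikes and the bench items looked unmoved. The arm hid part of the final top view, so I relied on the scene and wrist views there.
- **Gripper:** It was clear of everything at hand-in.

**Disagreements:**
- One holder screw was first picked up wrongly (it was the file handle), so I left it out of the measurement.
- The top and wrist views differed by 2–3 mm on the stand's position; I relied mainly on the wrist view.
- The first push on the ridge stake stopped at first touch, so I repeated it in small steps.

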